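# Weigh a moisture cartridge by hand and hang it up, dial outward

## Robot

A 6-joint arm with a two-finger parallel gripper is mounted at the origin on a cart in front of the work surface, level with it; the furniture and walls round the work are solid. World frame = base frame: x ahead of the robot, y to its left, z up, the work surface at z = 0. Lengths are in mm, angles in rad, forces in N, time in s.
With the tool pointing down it reaches from about 225 to 875 mm from the base axis. Payload 3.4 kg.
Tool frame: the origin (TCP) lies between the finger pads; the fingertips stand 22 mm ahead of it and the grasp point (between the pads) lies 3 mm ahead of it (r.finger_overhang is the distance from the TCP to the fingertips, in mm); z points along the fingers, y is the direction in which the jaws open and shut (so a half turn about z gives the same grasp; the last joint's range is limited). The gripper opens to 85 mm and grips with 20 to 120 N. Pads are 22 mm wide; open, the fingers measure 114 mm over their backs; the gripper's body (76 mm by 85 mm) begins 54 mm behind the grasp point. The pads swing forward as they close: fully open they stand 13 mm farther back than shut.
Start: joints at [1.003, 0.276, 1.505, -0, 1.361, -0.121], TCP at [248.467, 518.579, 253.328] pointing down, gripper open.
Joint ranges: [-2.89, 2.89], [-0.75, 2.08], [0.22, 2.7], [-1.18, 4.32], [0.11, 2.71], [-2.7, 2.7]. Speed limits (rad/s): [2.57, 2.57, 3.14, 3.14, 3.14, 3.14].

## Interface

Orientations are given as a unit quaternion [x, y, z, w].
In Python, from workcell import r gives the robot as it stands. The module is installed in compiled form; this text tells all that it offers.
- The arm moves only by the shell command python3 -m pendant 'ROWS' [FORCE]. ROWS is JSON, a list of rows, each a list of 5 numbers: the opening, from -1 (shut) to 1 (fully open), then the shift along the tool's x, y, z in cm, then the turn about the tool's z in degrees. In form: [[fingers, x, y, z, yaw], ...]. A call has 1 to 5 rows; each row is the pose to reach, as a shift and turn from the pose commanded when the call began, along the tool's axes at that moment; what a row does not reach only later rows make up. A row lasts 1/8 s, in which the tool goes at most 62.5 mm and 10.7 degrees, less where a joint would pass 70% of its speed; a pose out of reach is approached as far as the arm can. A call with a gripper value outside its range is refused whole. The fingers move at their own pace and stop on an object; FORCE is the grip in N (left out, the last holds). Time passes only in rows, so rows that repeat a pose let the fingers close. It gives the time, the measured TCP pose, the force and the opening at its end, in the units of the state.
- r.read_state(): the state, without advancing time (a new reading comes with each control period).
- r.grab_frame(name): name is "scene" or "top" or "wrist"; returns the picture (420x560x3 uint8, blue, green, red); there is no depth.
- r.camera_params(name): a dict with "fx", "fy", "cx", "cy" (pixels), "eye" and "attitude" of the camera in the world; the wrist camera has in their place "hand_eye" (4x4, takes a point from camera to tool coordinates, whose origin is the TCP and whose axes are the flange's). Camera axes: x right, y down, z forward; pixel columns grow to the right and rows downward; lengths in mm; the calibration is good to about 2 mm. A picture is of the moment at which its call begins: read the wrist's pose just before it. camera_params takes no time and is no camera call.
- r.job_done(): hands the job in, once; it reports no verdict.
The state is a dict: "t": time; "joint_positions": joint angles; "qvel": joint speeds; "tau": joint torques, N m; "tcp_pos": TCP position; "tcp_rot": TCP orientation; "force": force on the tool from outside, world axes, zero at the start; "wrist_torque": the same for the moment, N m; "width": opening from 0.0 (shut) to 1.0 (fully open).
Only numpy, scipy, OpenCV 4.12 (cv2) and the standard library are available. Lean on these libraries where they do the work, as an engineer would, in place of code of your own. Each camera call takes 0.05 s, during which the arm holds its last target.

## Task

Lift the white moisture cartridge out of its dock and feel its weight: a spent one (heavier than about 200 g) belongs on the hook of the stand with the square base and square post, a fresh one (lighter) on the hook of the stand with the round base and thin round post. Hang it by the eye under its grip tab so that it hangs free with its dial facing squarely outward, the way the hook points away from its post. Keep the cartridge upright and leave the vial, the jar and the small beaker where they are.

Things in the scene. Friction and masses are not known exactly. Their poses are not given: they have to be found in the camera images.
- cartridge: White plastic cartridge, upright in the dock, 70 to 345 g (unknown). Origin under the middle of its underside, z up. Case 22 (x) x 80 (y) x 78 (z) mm, then a 10 mm thick (x) frame 46 mm wide (y) round an open eye, and a grip tab on top, 164 mm high in all. The -x face carries the dial; the +x face has only vent slots.
- cartridge_dial (a point): Middle of the round 48 mm dial with scale and pointer, 52 mm up on the -x face, standing out 4.5 mm; the cartridge's -x axis is the way the dial faces.
- cartridge_eye (a point): Peak of the eye's upper edge, 112 mm above the origin; it rests on the hook when hung. The eye, open right through along x, is 26 mm wide (y) and reaches from 78 to 112 mm height; its upper edge is a shallow arch, 3 mm lower at the sides.
- cartridge_grip (a point): Place to grip, 148 mm above the origin: middle of the tab, 10 mm thick (x), 36 mm wide (y), 126 to 164 mm high. Fingers closing along x with their tips at least 126 mm up stay clear of the hook.
- dock: Grey block 44 (x) x 104 (y) x 28 (z) mm, slot 20 mm deep, 25 x 83 mm, floor 8 mm up; the cartridge stands in it with its axes along the dock's. Origin under its centre. Fixed; may be turned to any yaw. The worktop to its left and right (x from 0.40 to 0.50, y from -0.2 to 0.2) is bare: the cartridge also stands there by itself.
- stand_square: Grey stand for spent (heavy) cartridges: square base plate 100 x 100 x 12 mm, square post 24 mm thick. Origin under the post on the worktop. At 160 mm height a level hook, 7 mm thick, points along the body's -x axis, out to 90 mm from the post's axis, where it turns up (top 173.5 mm high). The post ends 168 mm above the worktop. Fixed.
- stand_square_tip (a point): Middle of the upturned end of the square stand's hook, 90 mm from the post's axis and 170 mm high.
- stand_square_root (a point): Point on the hook's axis at the post, 15 mm from the post's axis and 160 mm high.
- stand_round: Grey stand for fresh (light) cartridges: round base 100 mm across and 12 mm thick, round post 14 mm thick. Origin under the post on the worktop. At 160 mm height a level hook, 7 mm thick, points along the body's -x axis, out to 90 mm from the post's axis, where it turns up (top 173.5 mm high). The post ends 170 mm above the worktop. Fixed.
- stand_round_tip (a point): Middle of the upturned end of the round stand's hook, 90 mm from the post's axis and 170 mm high.
- stand_round_root (a point): Point on the hook's axis at the post, 10 mm from the post's axis and 160 mm high.
- vial_b: Bystander: small brown glass vial with a light ribbed cap, 39 mm wide, 64 mm tall; origin under its centre.
- jar_clear: Bystander: clear jar with a wide ribbed screw cap, 48 mm wide, 64 mm tall; origin under its centre.
- beaker_small: Bystander: small clear beaker, 56 mm wide, 66 mm tall; origin under its centre.
Not all that is in view belongs to the job. Of the things like the cartridge, leave any that is pink; of the rest the larger one is meant. Leave any purple look-alike of the stand_square alone.

How it is judged:
By the outcome, as a careful person would: the job done as asked, in the order asked, and still so for the second after the job is handed in, with the robot touching nothing.
It also fails if it takes over 72 s, if anything falls off the work surface, if the arm or the gripper's body presses on something with over 40 N, if the wrist force passes 120 N, or if a joint passes its speed limit or range.

## Working session

There is one attempt and no reset: what is moved stays moved. The work goes in short steps, Python scripts to look and compute and a shell command to move; the robot and the scene stay as the last step left them, time stands still between calls to the robot, and variables do not carry over. Pictures are saved under pics/ and viewed, and the job is handed in when it is done.

```bash
mkdir -p pics; python3 - <<'E'
from workcell import r
import cv2
for n in("scene","top"):
    cv2.imwrite(f"pics/{n}0.png",r.grab_frame(n)); print(n,r.camera_params(n))
print(r.camera_params("wrist")); print(r.read_state())
E
```

```text
scene {'fx': 404.1519294493827, 'fy': 404.1519294493827, 'cx': 276.0902225451504, 'cy': 207.4098697941307, 'eye': array([-103.68343365, -451.54675083,  882.83521051]), 'attitude': array([ 0.82070591, -0.39950863,  0.18941516, -0.36187922])}
top {'fx': 502.17481155486604, 'fy': 502.17481155486604, 'cx': 277.4471990055826, 'cy': 216.34806487900232, 'eye': array([ 251.0001872 ,   57.24655181, 1704.78325215]), 'attitude': array([ 0.71286557, -0.69439682,  0.07183047, -0.06690387])}
{'fx': 296.3704737895631, 'fy': 296.3704737895631, 'cx': 283.02683212821995, 'cy': 205.5478860076512, 'hand_eye': array([[ 8.39097191e-04, -9.62067497e-01, -2.72810242e-01,
         6.95113815e+01],
       [ 9.99999528e-01,  9.41141589e-04, -2.43190791e-04,
        -4.25545402e-01],
       [ 4.90719020e-04, -2.72809909e-01,  9.62067832e-01,
        -1.21033498e+02],
       [ 0.00000000e+00,  0.00000000e+00,  0.00000000e+00,
         1.00000000e+00]])}
{'t': 0.1, 'joint_positions': array([ 1.00298882e+00,  2.76553653e-01,  1.50602240e+00, -5.42127406e-06,
        1.36072422e+00, -1.21009697e-01]), 'qvel': array([ 0.00038667, -0.00153818, -0.00179887,  0.00263332,  0.00025224,
       -0.00077464]), 'tau': array([ 2.46463729e-03, -4.17697370e+01, -2.46407425e+01, -2.06524514e-04,
        5.76127495e-03,  8.38425564e-06]), 'tcp_pos': array([248.21480579, 518.16933914, 252.50738395]), 'tcp_rot': array([ 2.21544704e-01,  9.75149842e-01, -8.04563098e-04, -2.85784804e-04]), 'force': array([ 0.07730226,  0.47384673, -0.35558849]), 'wrist_torque': array([-0.0091791 , -0.01930301, -0.01210395]), 'width': 0.9982204884003729}
```

View pics/scene0.png

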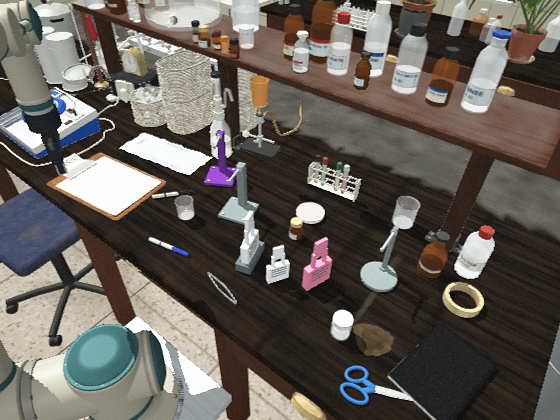

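View pics/top0.png

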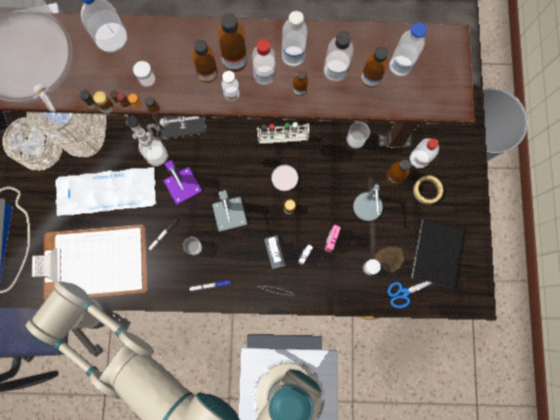

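```bash
cat > h.py <<'E'
from workcell import r
import numpy as np, cv2
from scipy.spatial.transform import Rotation as R
def cam(n,st=None):
    p=r.camera_params(n); K=(p['fx'],p['fy'],p['cx'],p['cy'])
    if n=='wrist':
        st=st or r.read_state(); H=p['hand_eye']; Rt=R.from_quat(st['tcp_rot']).as_matrix()
        return K,Rt@H[:3,3]+st['tcp_pos'],Rt@H[:3,:3]
    return K,np.array(p['eye']),R.from_quat(p['attitude']).as_matrix()
def proj(c,P):
    K,e,A=c; q=(np.atleast_2d(P)-e)@A
    return np.c_[K[0]*q[:,0]/q[:,2]+K[2],K[1]*q[:,1]/q[:,2]+K[3]]
def hit(c,u,v,z):
    K,e,A=c; d=A@np.array([(u-K[2])/K[0],(v-K[3])/K[1],1]); return e+d*(z-e[2])/d[2]
def body(x,y,yaw,pts,z=0):
    return R.from_euler('z',yaw,degrees=True).apply(np.array(pts,float))+[x,y,z]
def crop(im,x0,y0,x1,y1,s): return cv2.resize(im[y0:y1,x0:x1],None,fx=s,fy=s,interpolation=cv2.INTER_CUBIC)
E
python3 - <<'E'
from h import *
c=cam('top');s=cam('scene')
cv2.imwrite("pics/s1.png",crop(cv2.imread("pics/scene0.png"),200,150,440,330,3.3))
cv2.imwrite("pics/t1.png",crop(cv2.imread("pics/top0.png"),170,150,400,310,3.4))
# is attitude camera->world?
print(proj(c,[[400,0,0]]),hit(c,275,250,28),hit(s,250,262,28))
for n,u,v in[('sq base',229,212),('rd base',367,206),('purple',182,186),('beaker',192,245),('vial',290,207),('jar',372,267)]: print(n,hit(c,u,v,12))
E
```

```text
[[290.67364837 271.87773445]] [469.49289426  55.0754655   28.        ] [442.18607556  34.88268685  28.        ]
sq base [598.85551089 216.68591805  12.        ]
rd base [ 633.02974577 -258.88425764   12.        ]
purple [686.544011   383.75600926  12.        ]
beaker [481.16659437 337.02527275  12.        ]
vial [622.20096251   7.23207111  12.        ]
jar [ 422.54962229 -273.77408067   12.        ]
```

View pics/s1.png

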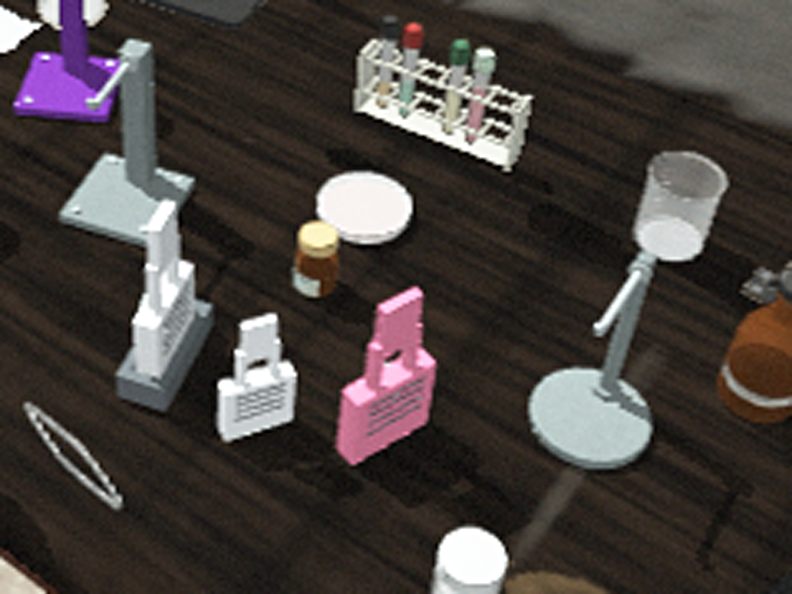

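View pics/t1.png

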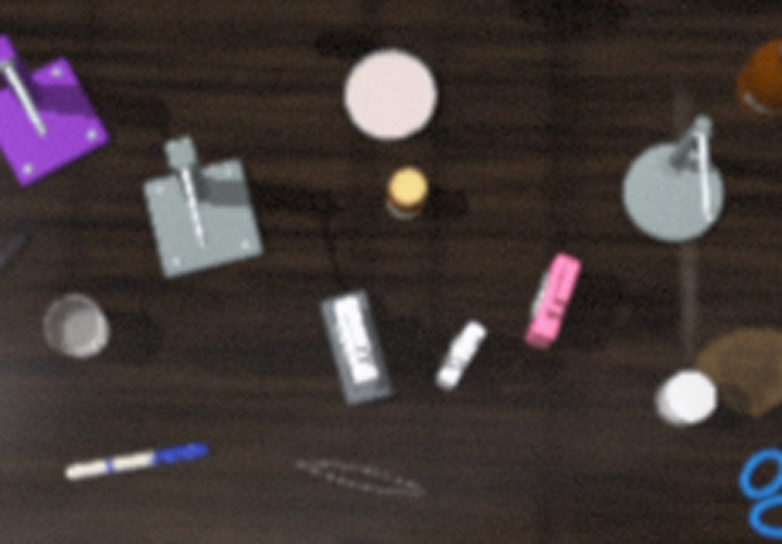

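```bash
python3 - <<'E'
from h import *
from scipy.optimize import least_squares
t=cam('top');s=cam('scene')
T=lambda x,y:(170+x/3.4-.35,150+y/3.4-.35); S=lambda x,y:(200+x/3.3-.35,150+y/3.3-.35)
def fit(n,pts,obs,x0):
    f=lambda p:np.concatenate([(proj(c,body(*p,[q]))[0]-o) for (c,o),q in zip(obs,pts)])
    o=least_squares(f,x0,loss='soft_l1'); print(n,o.x.round(1)); print(f(o.x).reshape(-1,2).round(1).tolist())
# dock: cartridge x ~ -y world
fit('dock',[[-22,52,28],[22,52,28],[22,-52,28],[-22,-52,28],[22,-52,0],[-22,-52,28],[22,-52,28],[22,52,28]],
 [(t,T(322,300)),(t,T(363,291)),(t,T(392,393)),(t,T(350,404)),(s,S(166,410)),(s,S(118,376)),(s,S(165,385)),(s,S(212,305))],[470,50,-80])
b=50
fit('sq',[[b,b,12],[b,-b,12],[-b,-b,12],[-b,b,12],[-90,0,173.5],[0,0,168],[-90,0,173.5],[-b,b,12],[b,b,12],[b,-b,12]],
 [(t,T(145,184)),(t,T(240,159)),(t,T(262,253)),(t,T(167,277)),(t,T(203,245)),(t,T(180,150)),(s,S(94,100)),(s,S(62,215)),(s,S(116,157)),(s,S(194,184))],[600,216,10])
fit('rd',[[0,0,12],[0,0,170],[-90,0,173.5],[0,0,12],[0,0,170],[-90,0,173.5]],
 [(t,T(673,191)),(t,T(702,125)),(t,T(709,218)),(s,S(590,412)),(s,S(644,258)),(s,S(599,329))],[630,-260,0])
E
```

```text
dock [467.   57.1 -72.7]
[[-0.4, -0.1], [0.0, -1.0], [-0.0, -1.4], [-0.3, -1.1], [-0.1, 1.2], [-0.6, 0.4], [-0.0, 2.2], [-0.2, 0.4]]
sq [598.3 215.   14.9]
[[-0.1, -2.1], [0.3, -1.3], [0.2, -1.3], [-0.5, -1.7], [2.0, 7.6], [2.7, 8.3], [-6.2, 6.0], [-1.0, -0.2], [-2.8, -1.3], [0.9, -1.4]]
rd [ 661.  -259.3    3.8]
[[-0.6, -7.7], [0.1, 0.2], [0.6, 0.5], [3.5, -5.3], [-0.6, 1.1], [-0.7, 0.4]]
```

```bash
python3 - <<'E'
from h import *
from scipy.optimize import least_squares
t=cam('top');s=cam('scene')
T=lambda x,y:(170+x/3.4-.35,150+y/3.4-.35); S=lambda x,y:(200+x/3.3-.35,150+y/3.3-.35)
def fit(n,pts,obs,x0):
    def f(p):
        out=[]
        for (c,o),q in zip(obs,pts):
            q=np.array(q,float)
            if q[2]==12: q[0]-=p[3]
            out.append(proj(c,body(*p[:3],[q]))[0]-o)
        return np.concatenate(out)
    o=least_squares(f,x0,loss='soft_l1'); print(n,o.x.round(1)); print(f(o.x).reshape(-1,2).round(1).tolist())
b=50
fit('sq',[[b,b,12],[b,-b,12],[-b,-b,12],[-b,b,12],[-90,0,173.5],[0,0,168],[-90,0,173.5],[-b,b,12],[b,b,12],[b,-b,12],[0,0,168]],
 [(t,T(145,184)),(t,T(240,159)),(t,T(262,253)),(t,T(167,277)),(t,T(203,245)),(t,T(180,150)),(s,S(94,100)),(s,S(62,215)),(s,S(116,157)),(s,S(194,184)),(s,S(137,45))],[600,216,10,20])
fit('rd',[[0,0,12],[0,0,170],[-90,0,173.5],[0,0,12],[0,0,170],[-90,0,173.5]],
 [(t,T(673,191)),(t,T(702,125)),(t,T(709,218)),(s,S(590,412)),(s,S(644,258)),(s,S(599,329))],[630,-260,0,20])
E
```

```text
sq [626.4 222.7  15.4  33.9]
[[0.1, -0.7], [0.4, -0.0], [0.6, -0.1], [0.0, -0.3], [0.1, -1.5], [0.7, -0.5], [-1.1, 0.2], [-1.7, 0.9], [-3.6, -0.4], [0.3, -0.6], [-0.2, 1.4]]
rd [ 663.2 -259.     3.9   27.4]
[[-0.0, -0.6], [0.1, -0.5], [0.5, -0.2], [-0.2, 0.6], [-0.3, 0.5], [-0.4, -0.1]]
```

```bash
cat >> h.py <<'E'
def plan(pos,xang=None,st=None):
    """tool-frame shift (cm) and tool yaw (deg) from now to pos with tool x at world angle xang"""
    st=st or r.read_state(); M=R.from_quat(st['tcp_rot']).as_matrix()
    a=np.degrees(np.arctan2(M[1,0],M[0,0]))
    d=M.T@(np.array(pos)-st['tcp_pos'])/10
    print('t',round(st['t'],2),'tcp',st['tcp_pos'].round(1),'xang',a.round(2),'tilt z',M[:,2].round(4),'w',round(st['width'],3))
    if xang is not None: print('yaw',round(-((xang-a+180)%360-180),2))
    print('shift cm',d.round(2))
def favg(n=8):
    F=[];
    for i in range(n):
        r.grab_frame('top'); s=r.read_state(); F.append(np.r_[s['force'],s['wrist_torque'],s['tau'][1:3]])
    F=np.array(F); print('F',F.mean(0).round(3),'sd',F.std(0).round(3)); return F.mean(0)
E
python3 -c "
from h import *
plan([467,57,255],17.3)"
```

```text
t 0.1 tcp [248.2 518.2 252.5] xang 154.4 tilt z [-9.0e-04 -1.4e-03 -1.0e+00] w 0.998
yaw 137.1
shift cm [-39.66 -32.14  -0.2 ]
```

```bash
python3 -m pendant '[[1,-4,-3.2,-0.5,10],[1,-8,-6.4,-1,20],[1,-12,-9.6,-1,30],[1,-16,-12.8,-1,40],[1,-20,-16,-1,50]]' 40; python3 -c "
from h import *
plan([467,57,260],17.3)"
```

```text
t: 0.72
tcp_pos: [359.9, 286.3, 263.0]
tcp_rot: [0.615, 0.789, -0.0, -0.0]
force: [0.3, 0.3, -0.8]
width: 0.998
t 0.72 tcp [359.9 286.3 263. ] xang 104.09 tilt z [-2.e-04 -2.e-04 -1.e+00] w 0.998
yaw 86.79
shift cm [-24.84   4.8    0.31]
```

```bash
python3 -m pendant '[[1,-5,1,0,10],[1,-10,2,0,20],[1,-15,3,0,30],[1,-20,4,0,40],[1,-24.8,4.8,0,50]]'; python3 -c "
from h import *
plan([467,57,260],17.3)"
```

```text
t: 1.35
tcp_pos: [468.2, 58.0, 263.0]
tcp_rot: [0.891, 0.454, -0.0, -0.0]
force: [0.3, 0.4, -0.3]
width: 1.0
t 1.35 tcp [468.2  58.  263. ] xang 54.05 tilt z [-3.e-04  3.e-04 -1.e+00] w 1.0
yaw 36.75
shift cm [-0.15 -0.04  0.3 ]
```

```bash
python3 -m pendant '[[1,-0.1,0,0,10],[1,-0.1,0,0,20],[1,-0.1,0,0,30],[1,-0.1,0,0,36.8],[1,-0.1,0,0,36.8]]'; python3 -c "
from h import *
plan([467,57,260],17.3)
st=r.read_state();im=r.grab_frame('wrist');cv2.imwrite('pics/w1.png',im)
c=cam('wrist',st)
P=lambda p,z=0:proj(c,body(467,57.1,-72.7,p,z)).round(0)
print(P([[-22,52,28],[22,52,28],[22,-52,28],[-22,-52,28]]))
print(P([[-5,18,164],[5,18,164],[5,-18,164],[-5,-18,164],[-11,40,78],[11,40,78],[11,-40,78],[-11,-40,78]],8))
"
```

```text
t: 1.98
tcp_pos: [467.0, 58.8, 262.9]
tcp_rot: [0.988, 0.154, -0.0, -0.0]
force: [-0.7, 0.5, 0.3]
width: 0.998
t 1.98 tcp [467.   58.8 262.9] xang 17.67 tilt z [-8.e-04  1.e-04 -1.e+00] w 0.998
yaw 0.37
shift cm [-0.05  0.17  0.29]
[[266. 136.]
 [303. 137.]
 [301. 221.]
 [266. 221.]]
[[278. 193.]
 [292. 194.]
 [291. 239.]
 [278. 239.]
 [274. 152.]
 [296. 152.]
 [294. 228.]
 [274. 228.]]
```

View pics/w1.png

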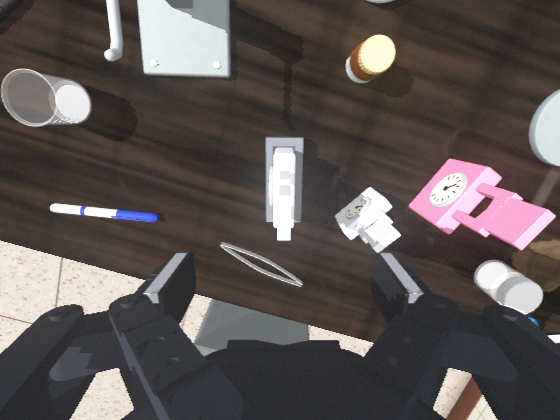

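```bash
python3 -c "
from h import *
cv2.imwrite('pics/w1c.png',crop(cv2.imread('pics/w1.png'),235,120,335,255,4))"
```

```text
(no output)
```

View pics/w1c.png

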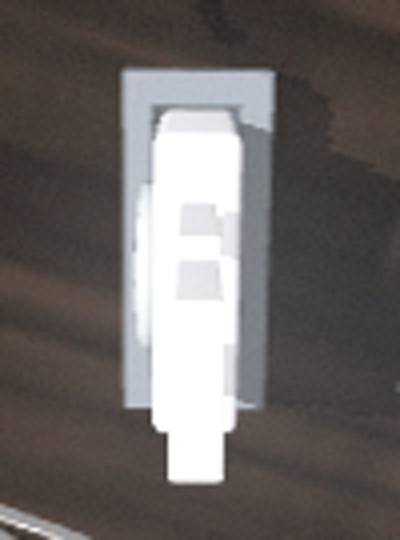

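```bash
python3 -c "
from h import *
favg(10)"; python3 -m pendant '[[0,0,0.15,3,0.4],[0,0,0.15,6,0.4],[0,0,0.15,8.5,0.4],[0,0,0.15,10.2,0.4],[0,0,0.15,10.2,0.4]]';  python3 -c "
from h import *
plan([466.8,57.5,160],17.3)"
```

```text
F [ 4.8000e-02 -3.6000e-01 -1.4700e-01  1.0000e-03  9.0000e-03 -1.0000e-03
 -3.1357e+01 -2.4362e+01] sd [0.497 0.516 0.249 0.031 0.021 0.026 0.005 0.008]
t: 3.15
tcp_pos: [466.8, 57.4, 160.2]
tcp_rot: [0.989, 0.15, -0.001, -0.0]
force: [0.1, -1.2, 0.5]
width: 0.501
t 3.15 tcp [466.8  57.4 160.2] xang 17.2 tilt z [-3.e-03  2.e-04 -1.e+00] w 0.501
yaw -0.1
shift cm [ 0.   -0.01  0.02]
```

```bash
python3 -m pendant '[[-1,0,0,0,0],[-1,0,0,0,0],[-1,0,0,0,0],[-1,0,0,0,0],[-1,0,0,0,0]]' 40;  python3 -c "
from h import *
plan([466.8,57.5,160],17.3);print(r.read_state()['force'])
cv2.imwrite('pics/w2.png',r.grab_frame('wrist'))"
```

```text
t: 3.78
tcp_pos: [468.6, 57.4, 162.3]
tcp_rot: [0.989, 0.15, 0.001, 0.0]
force: [0.6, 0.9, 5.7]
width: 0.108
t 3.77 tcp [468.6  57.4 162.3] xang 17.2 tilt z [ 2.5e-03  1.0e-04 -1.0e+00] w 0.108
yaw -0.1
shift cm [-0.17 -0.06  0.23]
[0.64438423 0.91279297 5.68178935]
```

View pics/w2.png

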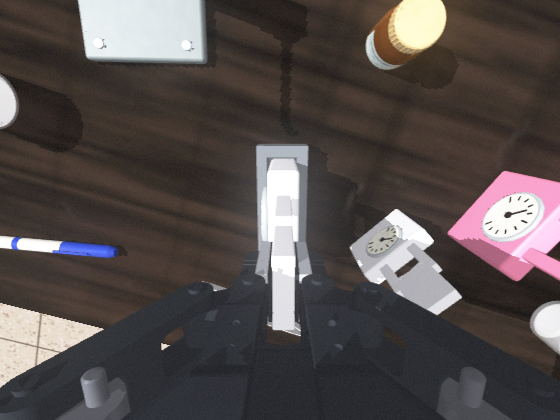

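```bash
python3 -m pendant '[[-1,0,0,-1,0],[-1,0,0,-3,0],[-1,0,0,-6,0],[-1,0,0,-10.2,0],[-1,0,0,-10.2,0]]';python3 -m pendant '[[-1,0,0,0,0],[-1,0,0,0,0]]'; python3 -c "
from h import *
plan([467,57.5,263],17.3)
favg(10)
cv2.imwrite('pics/w3.png',r.grab_frame('wrist'))
cv2.imwrite('pics/s3.png',crop(r.grab_frame('scene'),200,150,440,330,3.3))"
```

```text
t: 4.45
tcp_pos: [469.2, 57.3, 266.1]
tcp_rot: [0.989, 0.15, 0.003, 0.001]
force: [1.6, 1.2, -3.9]
width: 0.108
t: 4.7
tcp_pos: [466.4, 57.4, 261.5]
tcp_rot: [0.989, 0.15, -0.002, -0.0]
force: [0.3, 0.1, -3.1]
width: 0.112
t 4.7 tcp [466.4  57.4 261.5] xang 17.2 tilt z [-4.1e-03  2.0e-04 -1.0e+00] w 0.112
yaw -0.1
shift cm [ 0.06  0.01 -0.15]
F [ 1.0300e-01 -3.9000e-02 -2.9790e+00 -1.2000e-02 -1.6000e-02 -2.0000e-03
 -3.2808e+01 -2.5488e+01] sd [0.429 0.545 0.386 0.04  0.029 0.032 0.112 0.04 ]
```

View pics/w3.png

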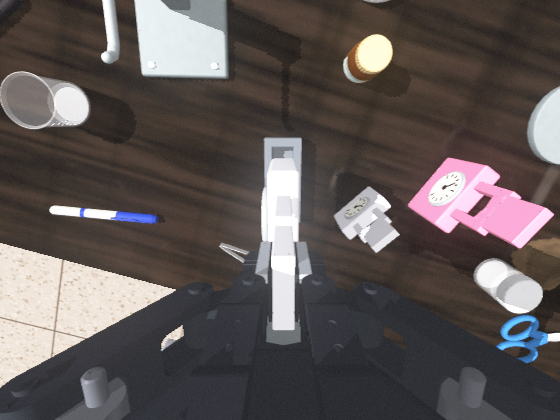

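View pics/s3.png

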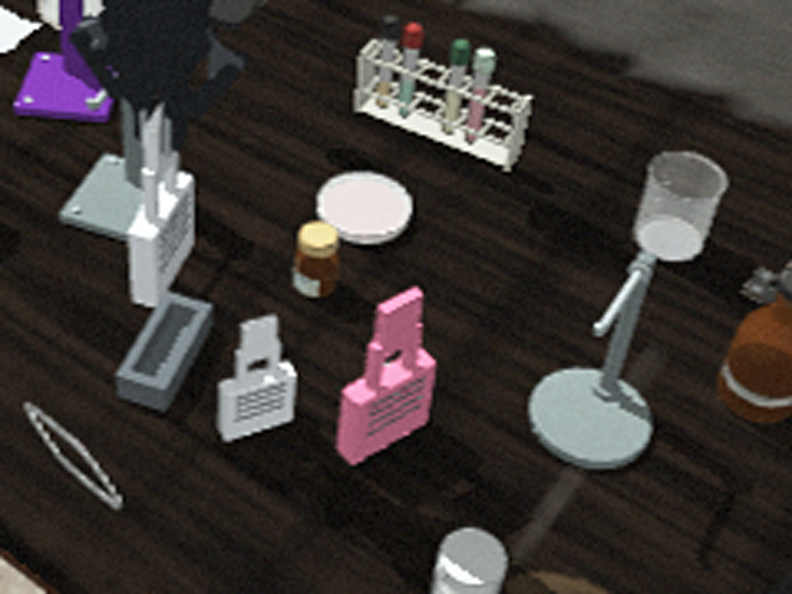

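```bash
python3 -c "
from h import *
plan([440,190,265],17.3)"
```

```text
t 5.3 tcp [467.8  57.4 263.3] xang 17.2 tilt z [ 1.e-04  1.e-04 -1.e+00] w 0.111
yaw -0.1
shift cm [  1.27 -13.49  -0.17]
```

```bash
python3 -m pendant '[[-1,0.4,-3,-0.2,0],[-1,0.8,-7,-0.2,0],[-1,1.2,-11,-0.2,0],[-1,1.3,-13.5,-0.2,0],[-1,1.3,-13.5,-0.2,0]]';python3 -m pendant '[[-1,0,0,0,0],[-1,0,0,0,0],[-1,0,0,0,0]]'; python3 -c "
from h import *
import pickle
st=r.read_state();im=r.grab_frame('wrist');cv2.imwrite('pics/w4.png',im)
pickle.dump(dict(tcp_rot=st['tcp_rot'],tcp_pos=st['tcp_pos']),open('w4.pkl','wb'))
plan([440,190,265],17.3)
c=cam('wrist',st)
print(proj(c,body(626.4,222.7,15.4,[[-90,0,173.5],[-15,0,163.5],[0,0,168],[16,50,12],[16,-50,12],[-84,-50,12],[-84,50,12]])).round(1))
cv2.imwrite('pics/w4c.png',crop(im,180,0,420,180,3.3))"
```

```text
t: 5.92
tcp_pos: [439.7, 191.6, 265.3]
tcp_rot: [0.989, 0.151, 0.0, -0.0]
force: [0.7, -0.1, -3.6]
width: 0.107
t: 6.3
tcp_pos: [440.5, 189.5, 265.3]
tcp_rot: [0.989, 0.149, 0.0, 0.0]
force: [0.1, -0.1, -3.3]
width: 0.111
t 6.35 tcp [440.5 189.5 265.3] xang 17.14 tilt z [ 2.e-04 -1.e-04 -1.e+00] w 0.108
yaw -0.16
shift cm [-0.03 -0.06  0.03]
[[313.4  76.1]
 [318.8 -50.5]
 [321.3 -84.7]
 [258.5  -8.4]
 [350.   -5.1]
 [342.2  92.3]
 [257.8  89.5]]
```

View pics/w4.png

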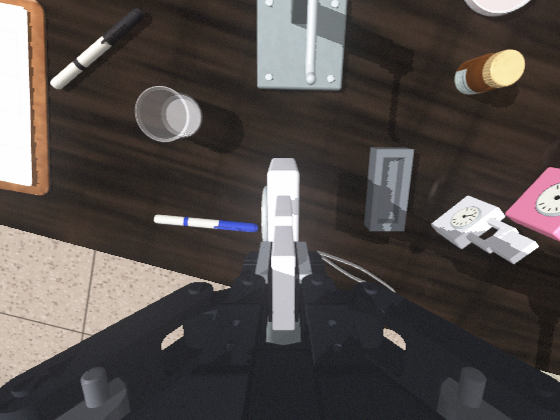

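View pics/w4c.png

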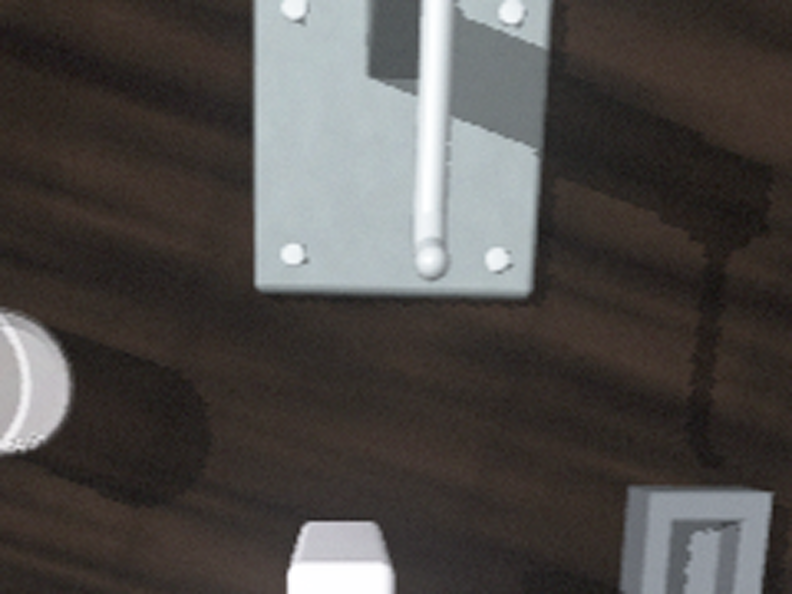

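```bash
python3 - <<'E'
from h import *
import pickle
c=cam('wrist',pickle.load(open('w4.pkl','rb')))
g=lambda x,y:(180+x/3.3-.35,y/3.3-.35)
for n,p,z in [('tip',(431,258),173.5),('hookA',(437,4),163.5),('hookB',(432,190),163.5),('cL',(256,290),12),('cR',(531,292),12),('eL',(256,5),12),('eR',(549,5),12)]:
    print(n,hit(c,*g(*p),z).round(1))
a=hit(c,*g(437,4),163.5)-hit(c,*g(432,190),163.5);print(np.degrees(np.arctan2(a[1],a[0])))
a=hit(c,*g(256,290),12)-hit(c,*g(531,292),12);print(np.degrees(np.arctan2(a[1],a[0]))-90)
# model tip
print(body(626.4,222.7,15.4,[[-90,0,170]]))
# cartridge case top corners: model with TCP at grip (origin z = tcp-3-148)
st=pickle.load(open('w4.pkl','rb'));x,y,z=st['tcp_pos']
print(proj(c,body(x,y,17.1-90,[[-11,40,78],[11,40,78],[-5,18,164],[5,18,164],[5,-18,164],[-5,-18,164]],z-154)).round(1))
cv2.imwrite('pics/w4d.png',crop(cv2.imread('pics/w4.png'),240,140,330,340,3))
E
```

```text
tip [538.  200.4 173.5]
hookA [584.1 213.7 163.5]
hookB [552.  204.  163.5]
cL [534.1 249.8  12. ]
cR [562.5 155.7  12. ]
eL [619.4 274.   12. ]
eR [648.2 180.8  12. ]
16.92708284764295
16.79271681598739
[[539.63141362 198.79994943 170.        ]]
[[266.3 165.9]
 [299.4 165.9]
 [270.6 250.1]
 [295.2 250.1]
 [294.2 325.6]
 [271.5 325.6]]
```

View pics/w4d.png

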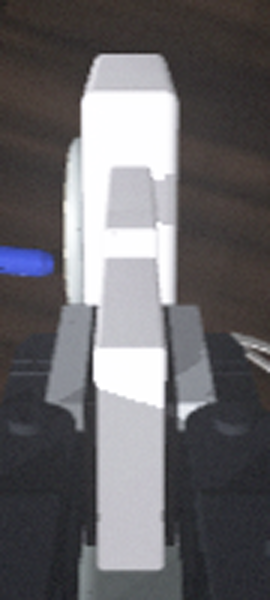

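```bash
python3 -m pendant '[[-1,0,0,0,-8],[-1,0,0,0,-18],[-1,0,0,0,-28],[-1,0,0,0,-38],[-1,0,0,0,-48]]'; python3 -m pendant '[[-1,0,0,0,-10],[-1,0,0,0,-20],[-1,0,0,0,-30],[-1,0,0,0,-37],[-1,0,0,0,-41.4]]'; python3 -c "
from h import *
plan([479.8,188.2,226],106.5)"
```

```text
t: 6.98
tcp_pos: [440.4, 189.8, 265.3]
tcp_rot: [0.841, 0.541, 0.0, 0.0]
force: [-0.2, 0.2, -2.3]
width: 0.107
t: 7.6
tcp_pos: [440.4, 189.8, 265.3]
tcp_rot: [0.597, 0.802, 0.0, 0.0]
force: [-0.2, -0.5, -2.9]
width: 0.113
t 7.6 tcp [440.4 189.8 265.3] xang 106.72 tilt z [ 1.e-04  0.e+00 -1.e+00] w 0.113
yaw 0.22
shift cm [-1.29  3.73  3.93]
```

```bash
python3 -m pendant '[[-1,-0.5,1,1,0],[-1,-1,2,2,0],[-1,-1.5,3,3,0],[-1,-1.5,3.5,3.9,0],[-1,-1.5,3.5,3.9,0]]';python3 -m pendant '[[-1,0,0,0,0],[-1,0,0,0,0]]'; python3 -c "
from h import *
import pickle
st=r.read_state();im=r.grab_frame('wrist');cv2.imwrite('pics/w5.png',im)
pickle.dump(dict(tcp_rot=st['tcp_rot'],tcp_pos=st['tcp_pos']),open('w5.pkl','wb'))
plan([479.2,185.1,226],106.5)
cv2.imwrite('pics/s5.png',crop(r.grab_frame('scene'),190,130,310,250,5))
cv2.imwrite('pics/t5.png',crop(r.grab_frame('top'),190,180,290,270,6))"
```

```text
t: 8.22
tcp_pos: [477.8, 185.7, 225.0]
tcp_rot: [0.598, 0.802, -0.001, -0.001]
force: [0.4, -0.1, -2.4]
width: 0.106
t: 8.48
tcp_pos: [478.0, 185.9, 226.8]
tcp_rot: [0.598, 0.802, 0.0, 0.0]
force: [0.2, -0.2, -2.7]
width: 0.109
t 8.53 tcp [478.  185.9 226.8] xang 106.61 tilt z [ 9.e-04  3.e-04 -1.e+00] w 0.11
yaw 0.11
shift cm [-0.11  0.09  0.08]
```

View pics/w5.png

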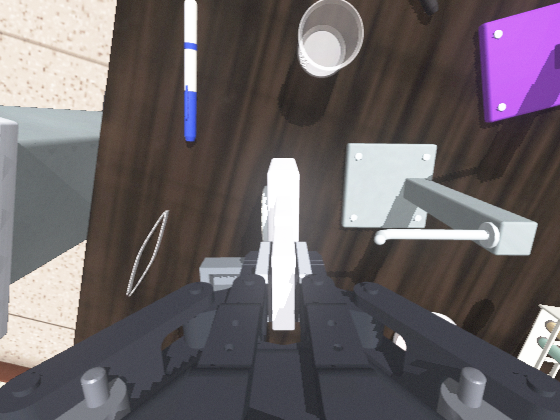

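View pics/s5.png

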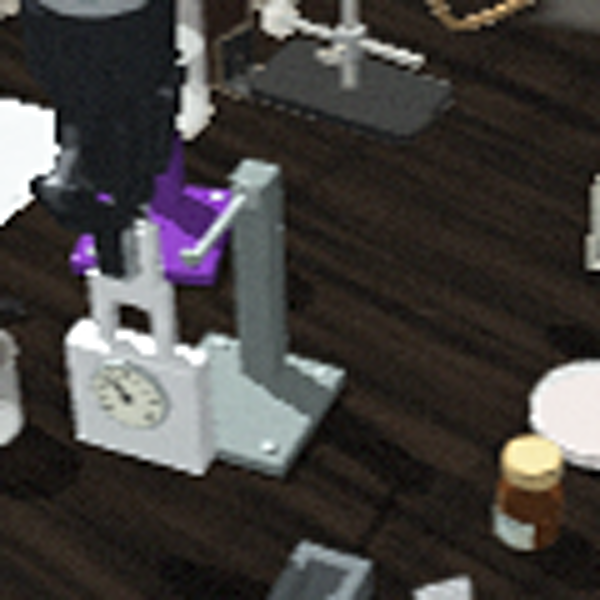

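View pics/t5.png

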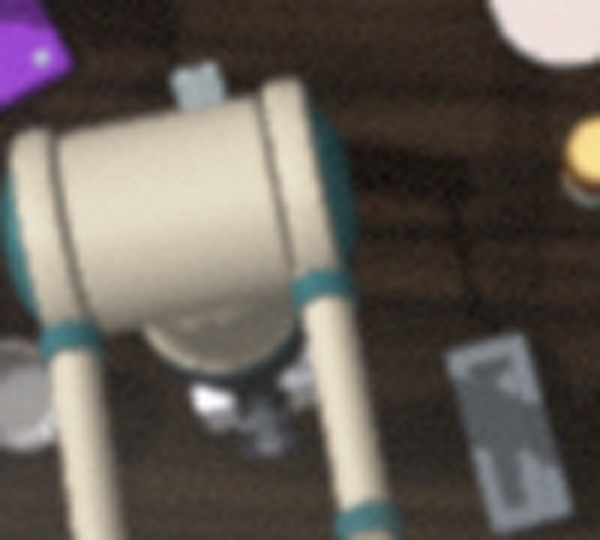

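```bash
python3 - <<'E'
from h import *
import pickle
st=pickle.load(open('w5.pkl','rb'));c=cam('wrist',st)
M=R.from_quat(st['tcp_rot'])
for n,p,z in [('tip',(380,236),173.5),('hookB',(400,236),163.5),('hookA',(480,235.5),163.5),('post',(515,238),168)]:
    P=hit(c,*p,z);print(n,P.round(1),M.inv().apply(P-st['tcp_pos']).round(1))
cv2.imwrite('pics/w5c.png',crop(cv2.imread('pics/w5.png'),355,200,535,265,4))
E
```

```text
tip [536.1 202.9 173.5] [-0.4 60.5 53.3]
hookB [553.4 203.9 163.5] [-4.3 77.3 63.4]
hookA [604.3 219.5 163.5] [ -4.  130.6  63.4]
post [623.4 225.2 168. ] [ -3.9 150.5  58.9]
```

View pics/w5c.png

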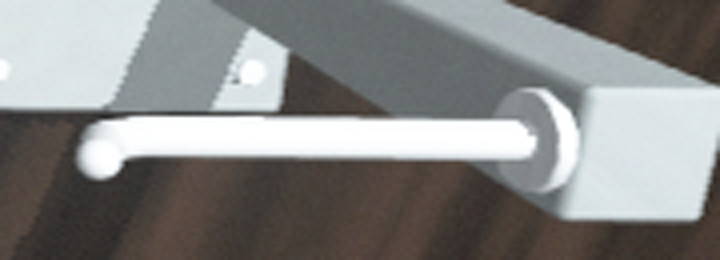

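```bash
python3 - <<'E'
from h import *
import pickle
st=pickle.load(open('w5.pkl','rb'));c=cam('scene')
e=st['tcp_pos']+R.from_quat(st['tcp_rot']).apply([-2.5,0,0])
P=[[-5,0,112],[-5,13,78],[-5,-13,78],[-5,13,109],[-5,-13,109],[-11,40,0],[-11,-40,0],[-11,40,78],[-11,-40,78],[-15.5,0,52],[-5,-23,126],[-5,18,164],[-5,-18,164]]
im=cv2.imread('pics/s5.png')
for off,col in((154,(0,0,255)),):
    q=proj(c,body(e[0],e[1],16.6,P,e[2]-off)); q=(q-[190,130]+.5)*5
    for a in q: cv2.circle(im,tuple(int(v) for v in a),3,col,1)
cv2.imwrite('pics/s5m.png',cv2.resize(im[180:500,30:300],None,fx=2,fy=2))
E
```

```text
(no output)
```

View pics/s5m.png

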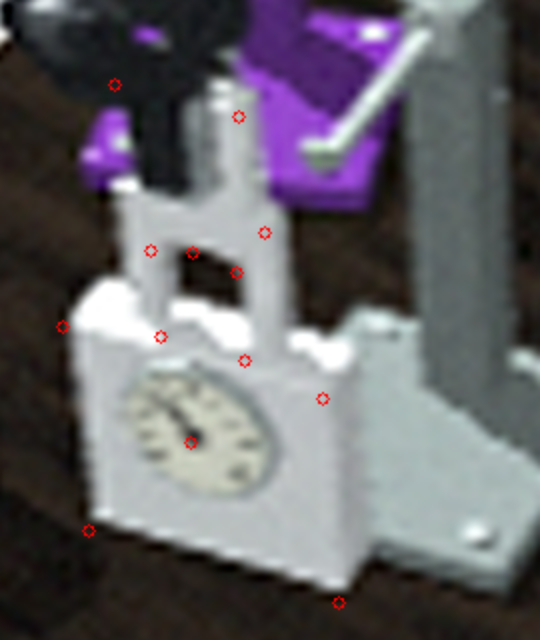

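```bash
python3 -m pendant '[[-1,0,0.8,0.15,0],[-1,0,2,0.15,0],[-1,0,3.5,0.15,0],[-1,0,5,0.15,0],[-1,0,6,0.15,0]]';python3 -m pendant '[[-1,0,0,0,0],[-1,0,0,0,0]]'; python3 -c "
from h import *
plan([479.2,185.1,226],106.5)
st=r.read_state();print(st['force'],st['wrist_torque'])
cv2.imwrite('pics/w6.png',r.grab_frame('wrist'))
cv2.imwrite('pics/s6.png',crop(r.grab_frame('scene'),190,130,310,250,5))"
```

```text
t: 9.25
tcp_pos: [537.0, 203.3, 224.6]
tcp_rot: [0.598, 0.802, 0.0, 0.0]
force: [-0.7, -0.7, -4.3]
width: 0.109
t: 9.5
tcp_pos: [535.1, 202.8, 224.6]
tcp_rot: [0.598, 0.802, -0.0, -0.0]
force: [-1.0, -0.3, -2.7]
width: 0.107
t 9.5 tcp [535.1 202.8 224.6] xang 106.6 tilt z [-1.1e-03 -2.0e-04 -1.0e+00] w 0.107
yaw 0.1
shift cm [-0.1  -5.86 -0.13]
[-0.96625075 -0.25539457 -2.66637256] [-0.01987676  0.04266167 -0.04606971]
```

View pics/w6.png

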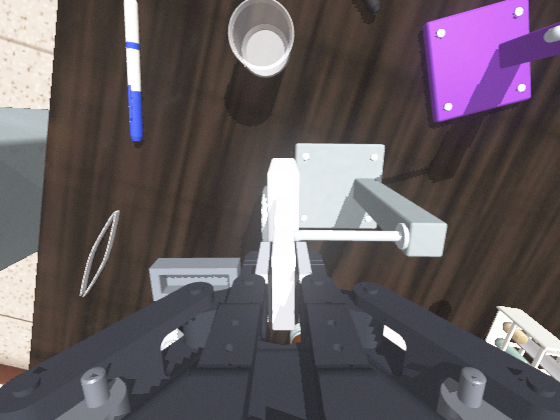

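View pics/s6.png

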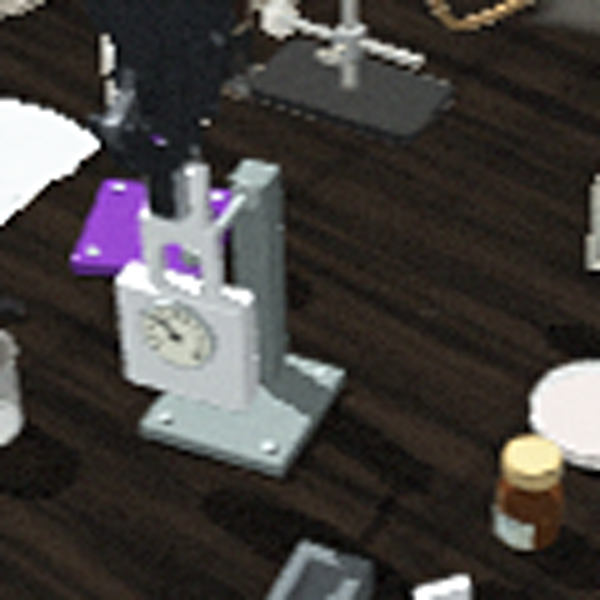

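```bash
python3 -m pendant '[[-1,0,1,0,0],[-1,0,2,0,0],[-1,0,3,0,0],[-1,0,3.8,0,0],[-1,0,3.8,0,0]]';python3 -m pendant '[[-1,0,0,0,0],[-1,0,0,0,0]]'; python3 -c "
from h import *
plan([479.2,185.1,226],106.5)
st=r.read_state();print(st['force'],st['wrist_torque'])
cv2.imwrite('pics/w7.png',r.grab_frame('wrist'))
cv2.imwrite('pics/s7.png',crop(r.grab_frame('scene'),190,130,310,250,5))"
```

```text
t: 10.22
tcp_pos: [572.7, 214.0, 224.5]
tcp_rot: [0.598, 0.802, 0.0, -0.0]
force: [-0.9, 0.7, -3.3]
width: 0.11
t: 10.48
tcp_pos: [571.6, 213.7, 224.8]
tcp_rot: [0.598, 0.802, -0.0, -0.0]
force: [0.5, 0.2, -3.1]
width: 0.111
t 10.47 tcp [571.6 213.7 224.8] xang 106.6 tilt z [-3.e-04 -0.e+00 -1.e+00] w 0.111
yaw 0.1
shift cm [-0.1  -9.67 -0.11]
[ 0.46365314  0.15823002 -3.1337849 ] [ 0.0283832  -0.00454437  0.03472316]
```

View pics/w7.png

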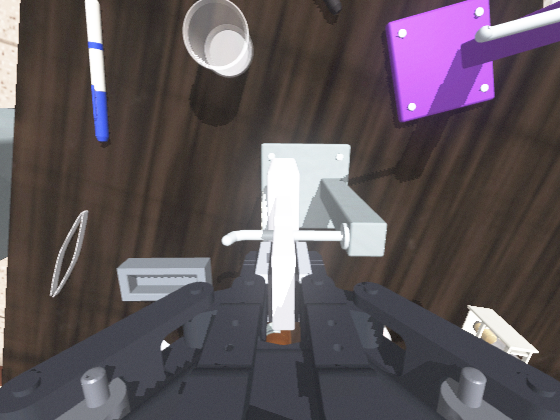

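View pics/s7.png

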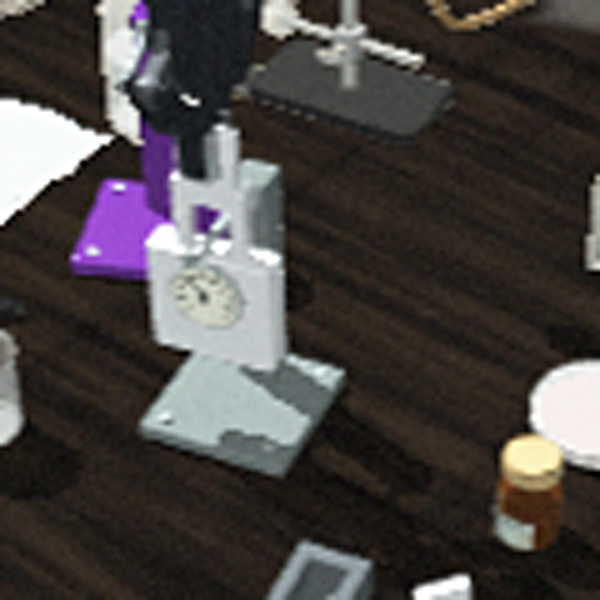

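```bash
python3 -m pendant '[[-1,0,0,0.5,0],[-1,0,0,1,0],[-1,0,0,1.3,0],[-1,0,0,1.5,0],[-1,0,0,1.5,0]]';python3 -m pendant '[[-1,0,0,0.1,0],[-1,0,0,0.1,0]]'; python3 -c "
from h import *
plan([479.2,185.1,226],106.5)
favg(4)"
```

```text
t: 11.2
tcp_pos: [571.9, 213.8, 209.6]
tcp_rot: [0.598, 0.802, -0.0, -0.0]
force: [0.6, 0.3, -3.1]
width: 0.111
t: 11.45
tcp_pos: [572.0, 213.8, 208.9]
tcp_rot: [0.598, 0.802, 0.0, 0.0]
force: [-0.4, 0.3, -3.5]
width: 0.111
t 11.45 tcp [572.  213.8 208.9] xang 106.6 tilt z [ 2.e-04  1.e-04 -1.e+00] w 0.111
yaw 0.1
shift cm [-0.1  -9.71 -1.71]
F [-3.9200e-01  5.4000e-02 -2.6900e+00 -1.5000e-02 -2.0000e-03  2.6000e-02
 -4.7466e+01 -2.5028e+01] sd [0.379 0.382 0.709 0.023 0.026 0.027 0.012 0.007]
```

```bash
python3 -m pendant '[[-1,0,0,0.1,0],[-1,0,0,0.2,0],[-1,0,0,0.2,0]]'; python3 -c "
from h import *
favg(3)";python3 -m pendant '[[-1,0,0,0.1,0],[-1,0,0,0.15,0],[-1,0,0,0.15,0]]'; python3 -c "
from h import *
favg(3)"
```

```text
t: 12.02
tcp_pos: [571.9, 213.7, 206.7]
tcp_rot: [0.598, 0.802, -0.0, -0.0]
force: [-0.1, 0.3, -3.3]
width: 0.111
F [ 3.5600e-01 -1.1200e-01 -2.8690e+00  3.2000e-02  3.0000e-03 -1.5000e-02
 -4.7494e+01 -2.4957e+01] sd [0.316 0.417 0.24  0.05  0.038 0.023 0.002 0.004]
t: 12.55
tcp_pos: [572.1, 213.8, 206.1]
tcp_rot: [0.598, 0.802, 0.0, 0.0]
force: [-0.9, -0.3, 2.9]
width: 0.112
F [-1.3390e+00 -4.7700e-01  3.6810e+00 -7.1000e-02  1.9700e-01 -2.7000e-02
 -4.3690e+01 -2.3255e+01] sd [0.541 0.644 0.295 0.006 0.024 0.022 0.237 0.114]
```

```bash
python3 -m pendant '[[-1,0,0,-0.06,0],[-1,0,0,-0.06,0]]'; python3 -m pendant '[[-0.7,0,0,-0.06,0],[-0.5,0,0,-0.06,0],[-0.3,0,0,-0.06,0],[-0.3,0,0,-0.06,0]]'; python3 -c "
from h import *
plan([479.2,185.1,226],106.5)
st=r.read_state();print(st['force'],st['wrist_torque'])
cv2.imwrite('pics/w8.png',r.grab_frame('wrist'))
cv2.imwrite('pics/s8.png',crop(r.grab_frame('scene'),190,130,310,250,5))"
```

```text
t: 12.95
tcp_pos: [572.1, 213.8, 206.0]
tcp_rot: [0.598, 0.802, 0.0, 0.0]
force: [-0.9, -0.1, 2.5]
width: 0.108
t: 13.45
tcp_pos: [572.0, 213.8, 206.4]
tcp_rot: [0.598, 0.802, -0.0, -0.0]
force: [-0.1, 1.0, -0.4]
width: 0.349
t 13.45 tcp [572.  213.8 206.4] xang 106.6 tilt z [-1.e-04  0.e+00 -1.e+00] w 0.349
yaw 0.1
shift cm [-0.1  -9.71 -1.96]
[-0.13246414  0.97808023 -0.38873757] [ 0.05848607 -0.08698393 -0.02983051]
```

View pics/w8.png

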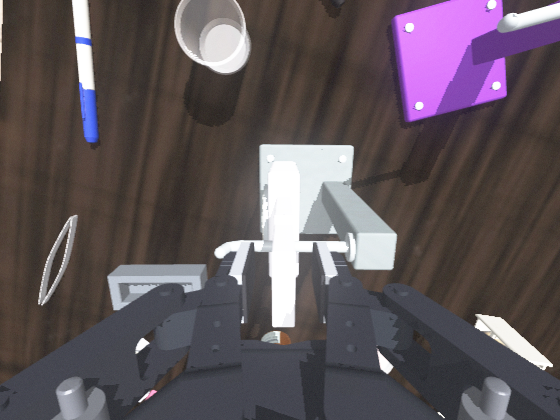

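View pics/s8.png

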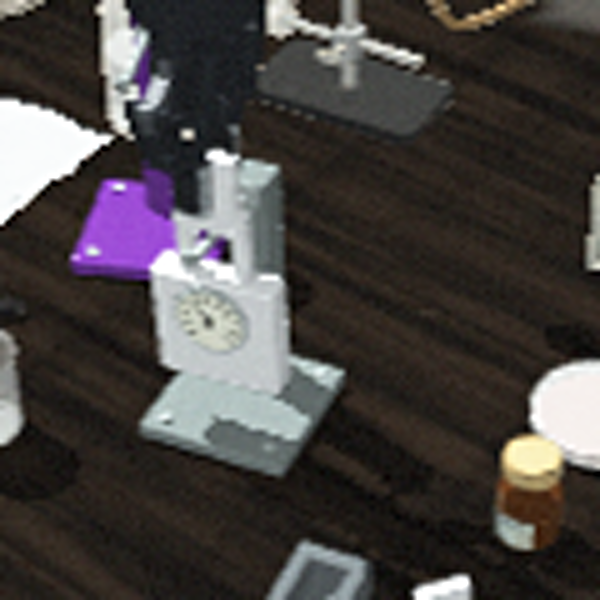

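```bash
python3 -m pendant '[[-0.2,0,0,-0.8,0],[-0.2,0,0,-2,0],[-0.2,0,0,-4,0],[-0.2,0,0,-6.5,0],[-0.2,0,0,-9,0]]'; python3 -m pendant '[[-0.2,0,-3,-2,0],[-0.2,0,-6,-3,0],[-0.2,0,-10,-3,0],[-0.2,0,-14,-3,0],[-0.2,0,-14,-3,0]]'; python3 -m pendant '[[-0.2,0,0,0,0],[-0.2,0,0,0,0],[-0.2,0,0,0,0],[-0.2,0,0,0,0],[-0.2,0,0,0,0]]';python3 -c "
from h import *
import pickle
st=r.read_state();im=r.grab_frame('wrist');cv2.imwrite('pics/w9.png',im)
pickle.dump(dict(tcp_rot=st['tcp_rot'],tcp_pos=st['tcp_pos']),open('w9.pkl','wb'))
cv2.imwrite('pics/s9.png',crop(r.grab_frame('scene'),190,130,310,250,5))
f=r.grab_frame('top');cv2.imwrite('pics/t9f.png',f);cv2.imwrite('pics/t9.png',crop(f,190,170,290,260,6))"
```

```text
t: 14.18
tcp_pos: [572.1, 213.8, 298.4]
tcp_rot: [0.598, 0.802, 0.001, 0.0]
force: [-0.3, 0.6, 0.7]
width: 0.4
t: 14.8
tcp_pos: [435.4, 173.3, 328.2]
tcp_rot: [0.598, 0.802, 0.001, 0.0]
force: [0.2, 0.0, -0.2]
width: 0.403
t: 15.42
tcp_pos: [438.0, 173.8, 326.3]
tcp_rot: [0.598, 0.802, -0.0, -0.0]
force: [0.0, -0.0, 0.9]
width: 0.399
```

View pics/w9.png

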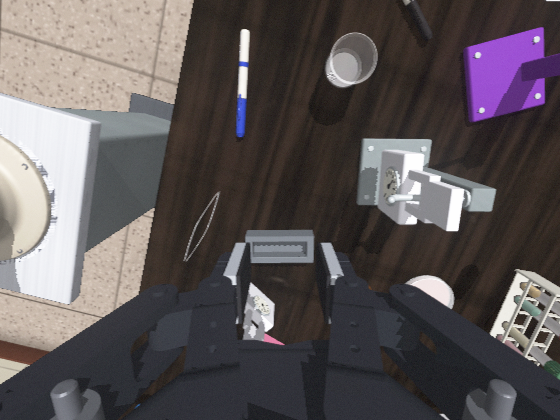

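View pics/s9.png

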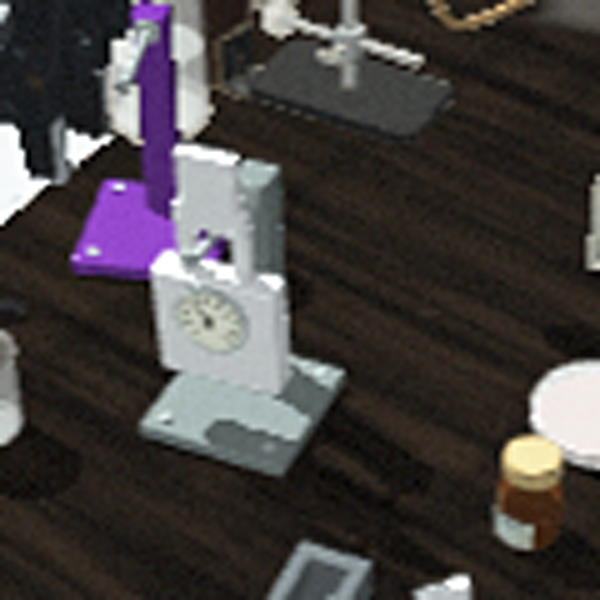

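View pics/t9.png

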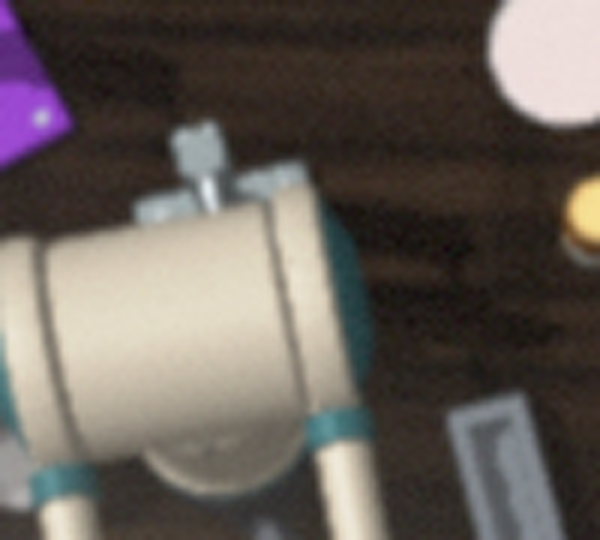

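```bash
python3 - <<'E'
from h import *
import pickle
c=cam('wrist',pickle.load(open('w9.pkl','rb')))
im=cv2.imread('pics/w9.png'); s=6
P=[[-11,40,78],[-11,-40,78],[-11,-40,0],[-11,40,0],[-5,18,164],[-5,-18,164],[5,-18,164],[5,18,164],[-15.5,0,52]]
H=[[-90,0,173.5],[12,12,168],[12,-12,168],[-12,-12,168],[-12,12,168],[-84,-50,12],[-84,50,12]]
o=crop(im,350,130,500,240,5)
for pts,x,y,z,col in((P,572.7,211.4,51.5,(0,0,255)),(H,624.8,225.6,0,(0,255,0))):
    for a in (proj(c,body(x,y,16.6,pts,z))-[350,130]+.5)*5: cv2.circle(o,tuple(int(v) for v in a),4,col,1)
cv2.imwrite('pics/w9m.png',o)
E
```

```text
(no output)
```

View pics/w9m.png

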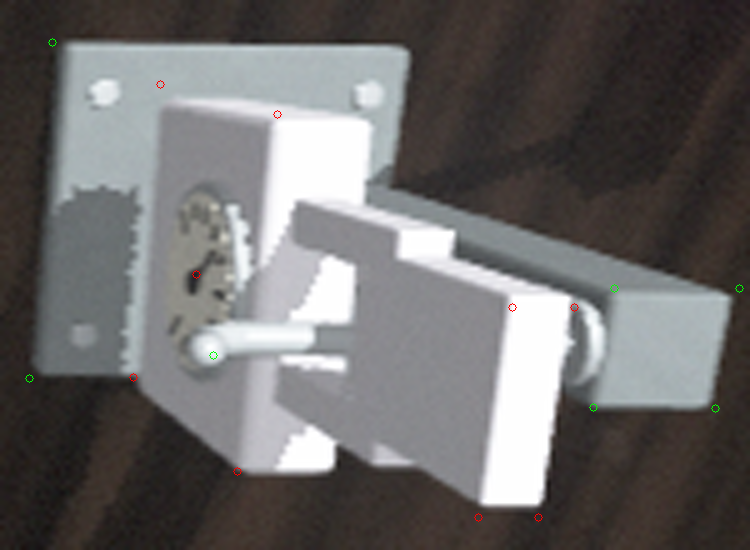

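```bash
python3 -c "
from h import *
a=cv2.imread('pics/w9.png');b=r.grab_frame('wrist')
print(np.abs(a[130:240,350:500].astype(int)-b[130:240,350:500]).mean())
s=cv2.imread('pics/scene0.png');q=r.grab_frame('scene')
for n,u,v in(('vial',296,228),('jar',343,325),('beaker',185,208)):print(n,np.abs(s[v-15:v+15,u-15:u+15].astype(int)-q[v-15:v+15,u-15:u+15]).mean())
print(r.job_done())"
```

```text
2.271292929292929
vial 6.768518518518518
jar 34.49666666666667
beaker 8.417037037037037
the job is handed in; nothing more can be done
None
```

```bash
python3 -c "
from h import *
a=cv2.imread('pics/scene0.png');b=r.grab_frame('scene')
cv2.imwrite('pics/jar.png',np.hstack([crop(x,310,290,380,360,5) for x in(a,b)]))"
```

```text
the job is handed in; nothing more can be done
```

The cartridge hangs by its eye on the square stand's hook, and the job is handed in. I lifted the larger white cartridge out of the dock. It weighed about 290 g by wrist force and about 315 g by joint torque. Both are over 200 g, so it counts as spent. I turned it so the dial faces outward, passed the eye over the hook tip, lowered it until it touched, released it and backed the arm away. That took about 15.5 s of the 72 s.

**Last checks before hand-in:**
- **Hanging:** the wrist picture shows the hook through the eye, with the cartridge upright and the dial facing outward along the hook. It lies within about 2 mm of the expected position, and I saw no yaw error.
- **Settled and clear:** the picture did not change between looks beyond image noise, and the robot was touching nothing.
- **Vial and beaker:** their image patches matched the first picture closely.
- **Jar, not confirmed:** its patch changed noticeably (mean difference 34, against about 7 to 8 for the other two). The arm never came near it. Its cap already looked greyer in a mid-task picture while the jar stood in the same place, so I put this down to the arm's shadow. I handed in within the same script, so I could not look again.

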